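# Take the battery door off the sweet shop's scale

## Robot

A 6-joint arm with a two-finger parallel gripper is mounted at the origin on the work surface. World frame = base frame: x ahead of the robot, y to its left, z up, the work surface at z = 0. Lengths are in m, angles in rad, forces in N, time in s.
With the tool pointing down it reaches from about 0.35 to 0.775 m from the base axis. Payload 5.5 kg.
Tool frame: the origin (TCP) lies midway between the tips of the shut fingers; the grasp point (between the pads) lies 19 mm behind it; z points along the fingers, y is the line along which they close (so a half turn about z gives the same grasp; the last joint's range is limited). The gripper opens to 85 mm and grips with 20 to 120 N. Pads are 22 mm wide; open, the fingers measure 114 mm over their backs; the gripper's body (76 mm by 85 mm) begins 54 mm behind the grasp point. The pads swing forward as they close: fully open they stand 13 mm farther back than shut.
Start: joints at [-1.449, 0.313, 0.046, 1.304, 0, 1.431], TCP at [0.149, -0.555, 0.231] pointing down, gripper open.
Joint ranges: [-2.76, 2.76], [-0.86, 1.69], [-1.03, 1.26], [-2.2, 2.34], [-1.47, 1.5], [-3.14, 3.14]. Speed limits (rad/s): [2.57, 2.57, 3.14, 3.14, 3.14, 3.14].

## Interface

Orientations are given as a unit quaternion [w, x, y, z].
In Python, from workcell import env gives the robot as it stands.
- The arm moves only by the tool move_arm, never from a script. Its argument "targets" is a list of rows, each a list of 3 entries, a list of its own where there are three numbers: the shift along the tool's x, y, z in mm, then the turn, a rotation vector about the tool's x, y, z in units of 10 degrees (1.0 is 10 degrees), then the closure, from -1 (fully open) to 1 (shut). In form: [[[dx, dy, dz], [ax, ay, az], gripper], ...]. A call has 1 to 5 rows; each row is the pose to reach, as a shift and turn from the pose commanded when the call began, along the tool's axes at that moment; what a row does not reach only later rows make up. A row lasts 1/8 s, in which the tool goes at most 62.5 mm and 10.7 degrees, less where a joint would pass 70% of its speed; a pose out of reach is approached as far as the arm can. A call with a gripper value outside its range is refused whole. The fingers move at their own pace and stop on an object; "squeeze" is the grip in N (left out, the last holds). Time passes only in rows, so rows that repeat a pose let the fingers close. It gives the time, the measured TCP pose, the force, the opening and the grip force at its end, in the units of the state.
- env.get_state(): the state, without advancing time (a new reading comes with each control period).
- env.read_camera(name): name is "scene" or "top" or "wrist"; returns a dict with "pixels" (480x640x3 uint8, red, green, blue), "fovy" (degrees; the focal length in pixels is half the picture's height over the tangent of half this angle, whatever the lens; pixels are square), "cx", "cy" (the principal point, pixels), "extrinsics" (4x4, takes a point from world to camera coordinates); the wrist camera has in their place "mount" (4x4, takes a point from camera to tool coordinates, whose origin is the TCP and whose axes are the flange's). Camera axes: x right, y up, looking along -z (the intrinsics and any distortion apply to the point x, -y, -z); pixel columns grow to the right and rows downward; lengths in m; the calibration is good to about 2 mm. The wrist camera is an equidistant fisheye: a pixel r from the principal point sees the ray r / f radians off the axis. A picture is of the moment at which its call begins: read the wrist's pose just before it. There is no depth.
- env.hand_in(): hands the job in; it is judged then, once.
Trained networks look in a picture, given as the dict that the camera call returned (one of the last four; its "shot" number tells which), for a name from the list of things; names that differ only in an ending like _2 or _b are one class to them, and where a whole thing is asked for, a point or a joint stands for the part that bears it (a point fixed in the world has none). Each returns a list of dicts, best first, with "confidence" (0 to 1); they miss things now and then, are a little off and sometimes report something else, mostly with a low value. They report only what shows in the picture. A call takes as long as a camera call. They do not tell look-alikes from the thing itself.
- env.spot_in(thing, picture): "centre" ([x, y, z] in m, in world coordinates, good to about 4 mm: the middle of the surface that is visible of it).
- env.regions_of(thing, picture): "mask" (480x640 bool, what is visible of it).
- env.landmark_of(thing, picture): "centre" ([x, y, z] in m, in world coordinates, good to about 4 mm: a listed point, or the origin of a listed thing).
The state is a dict: "clock": time; "joint_pos": joint angles; "qvel": joint speeds; "tau": joint torques, N m; "tcp_pos": TCP position; "orientation": TCP orientation; "wrist_force": force on the tool from outside, world axes, zero at the start; "ft_torque": the same for the moment, N m; "finger_gap": finger opening in m; "grip_force": force on a finger pad.
Only numpy, scipy, OpenCV 4.12 (cv2) and the standard library are available. Lean on these libraries where they do the work, as an engineer would, in place of code of your own. Each camera call takes 0.05 s, during which the arm holds its last target. There are 200 camera calls.

## Task

The shop's counter scale lies upside down for a battery change. Squeeze in the release tab of its battery door, swing the tab end of the door up so that it pivots out of its frame, then lay the door flat, tab side up, near the middle of the cork pad on the counter.

Things in the scene. Friction and masses are not known exactly. Their poses are not given: they have to be found in the camera images.
- scale: Grey counter scale lying upside down, fixed, 270 (x) x 230 (y) x 75 mm high, with 8 mm feet at the corners of its upper face. Origin: centre of its lowest face; z up. Two light plates lie on its upper face: the battery door (cover), 48 mm to the -y side of the middle, and, 50 mm to the +y side, a screwed-down plate with a like rib but no tab, which does not come off.
- cover: Light-coloured plastic battery door, loose, 80 g, at first flush in the scale's top: plate 110 (x) x 66 (y) x 8 mm. Origin: middle of its underside; axes start parallel to the scale's, z up. At the -x end two lugs (x -63, z 0 to 3 mm) reach 5 mm under the frame's lip: with the tab in, it pivots about y at x -57, z 3 mm, +x end rising; past 10 degrees draw it along its +x by 12 mm and lift.
- release_tab (a joint): Tab at the door's +x end: upright plate, door x 43.5 to 48.5 mm; a fixed rib stands at x 9.5 to 14.5. Both 26 mm wide (y), z 8 to 28 mm. Pinched along x over both (39 mm wide), the tab slides to the rib (2 to 6 N, springs back); at the stop (33 mm) the pinch holds the door. 0 = out, its tongue 3.5 mm under the frame's lip; 0.006 m = fully in; free from 0.0055.
- pad: Cork pad fixed on the counter, 200 (x) x 160 (y) x 6 mm. Origin: centre of its underside, on the counter; z up.
Mind the look-alikes: they are no part of the job. What is shaped like the cover but turquoise is not meant.

How it is judged:
On the way, in this order (a step that is already met when the one before it is completed fails the run):
1. the release tab is pressed in while the door still sits in its frame (value of joint release_tab above 0.0045 m and angle between cover's own z axis and vertical below 0.09 rad and distance of cover from where it was at the start of the episode below 0.008 m), for 0.1 s.
2. the door pivots: tilted by over 7 degrees while its middle has moved less than 25 mm (angle between cover's own z axis and vertical above 0.12 rad and distance of cover from where it was at the start of the episode below 0.025 m), for 0.04 s.
At the end, for the whole second after the job is handed in: The battery door lies at rest on the cork pad, flat within 10 degrees, tab side up, its middle within 45 mm of the pad's middle, released with its tab sprung out again (horizontal distance between cover and pad below 0.045 m and z of cover in the frame of pad below 0.014 m and angle between cover's own z axis and vertical below 0.17 rad and linear speed of cover below 0.02 m/s and value of joint release_tab below 0.003 m); the robot touches nothing.
It also fails if it takes over 45 s, if anything falls off the work surface, if the arm or the gripper's body presses on something with over 40 N, if the wrist force passes 120 N, or if a joint passes its speed limit or range.

## Working session

There is one attempt and no reset: what is moved stays moved. The work goes in short steps, Python scripts to look and compute and a tool call to move; the robot and the scene stay as the last step left them, time stands still between calls to the robot, and variables do not carry over. Pictures are saved under pics/ and viewed, at most 10 in all, crops included, and the job is handed in when it is done.

Besides the shell and the picture viewer there is one more tool, called after "Call:" as name(argument=value, ...), one argument or row to a line, values as JSON. move_arm: Moves the arm, as the interface text tells. Its arguments: {"type":"object","properties":{"targets":{"type":"array","items":{"type":"array"}},"squeeze":{"type":"number"}},"required":["targets"]}

```bash
mkdir -p pics; ls; cat > h.py <<'E'
import numpy as np, cv2
from scipy.spatial.transform import Rotation as R
from workcell import env
def save(p,n): cv2.imwrite('pics/'+n,cv2.cvtColor(p['pixels'],cv2.COLOR_RGB2BGR))
def proj(p,P):
    E=np.array(p['extrinsics']);c=(E[:3,:3]@np.atleast_2d(P).T).T+E[:3,3]
    f=240/np.tan(np.radians(p['fovy'])/2)
    return np.c_[p['cx']+f*c[:,0]/-c[:,2],p['cy']-f*c[:,1]/-c[:,2]]
def unproj(p,uv,z):
    E=np.array(p['extrinsics']);f=240/np.tan(np.radians(p['fovy'])/2)
    uv=np.atleast_2d(uv).astype(float)
    d=np.c_[(uv[:,0]-p['cx'])/f,-(uv[:,1]-p['cy'])/f,-np.ones(len(uv))]@E[:3,:3]
    o=-E[:3,:3].T@E[:3,3]
    return o+d*((z-o[2])/d[:,2])[:,None]
E
python3 - <<'E'
from h import *
t=env.read_camera('top');save(t,'top.png')
print({k:v for k,v in t.items() if k!='pixels'})
for n in ['scale','cover','release_tab','pad']:
    for fn in ('spot_in','landmark_of'):
        try:
            for d in getattr(env,fn)(n,t): print(n,fn,np.round(d['centre'],3),round(d['confidence'],2),proj(t,d['centre']).round())
        except Exception as e: print(n,fn,e)
s=env.read_camera('scene');save(s,'scene.png')
for n in ['cover','release_tab','pad','scale']:
    for d in env.spot_in(n,s): print(n,'scene',np.round(d['centre'],3),round(d['confidence'],2),proj(s,d['centre']).round())
print(env.get_state())
E
```

```text
pics
{'fovy': 54.648990970746354, 'cx': 323.0599738319424, 'cy': 240.49601473595288, 'extrinsics': array([[-0.00200775, -0.99999732,  0.00115383,  0.09628631],
       [ 0.98943085, -0.00181923,  0.14499405, -0.46214294],
       [-0.14499157,  0.00143275,  0.98943185, -0.88634336],
       [ 0.        ,  0.        ,  0.        ,  1.        ]]), 'shot': 1}
scale spot_in [0.54  0.179 0.073] 0.62 [[280. 198.]]
scale landmark_of [0.54  0.168 0.001] 0.71 [[288. 206.]]
scale landmark_of [ 0.535 -0.19  -0.001] 0.62 [[461. 208.]]
cover spot_in [0.26  0.23  0.005] 0.98 [[255. 344.]]
cover spot_in [0.372 0.417 0.007] 0.76 [[163. 287.]]
cover spot_in [0.526 0.123 0.075] 0.64 [[309. 204.]]
cover landmark_of [0.373 0.417 0.002] 0.98 [[164. 287.]]
cover landmark_of [ 0.258  0.234 -0.001] 0.68 [[253. 345.]]
release_tab spot_in [0.567 0.106 0.091] 0.6 [[317. 181.]]
release_tab spot_in [0.376 0.368 0.018] 0.5 [[186. 285.]]
release_tab spot_in [0.295 0.194 0.026] 0.48 [[273. 326.]]
release_tab landmark_of it knows: cover, pad, scale
pad spot_in [ 0.533 -0.192  0.005] 0.74 [[462. 208.]]
pad landmark_of [
[... 353 characters left out ...]

{'clock': 0.65, 'joint_pos': array([-1.44862128e+00,  3.13137275e-01,  4.61187283e-02,  1.30360347e+00,
        5.72339724e-07,  1.43119471e+00]), 'qvel': array([ 0.0009855 ,  0.00053608,  0.00017396, -0.00039967,  0.00103472,
        0.00037902]), 'tau': array([-1.84553639e-03, -4.80226672e+01,  2.98709482e+01, -2.35812053e-05,
       -2.48569813e-04, -3.40908102e-07]), 'tcp_pos': array([ 0.14880427, -0.55546207,  0.23136657]), 'orientation': array([ 8.71533017e-05,  9.91446341e-01,  1.30514926e-01, -4.73230187e-07]), 'wrist_force': array([0.1269818 , 0.42145454, 0.54542834]), 'ft_torque': array([-0.01067459, -0.0139295 , -0.03979033]), 'grip_force': 0.0, 'finger_gap': 0.08533722114855403}
```

View pics/top.png

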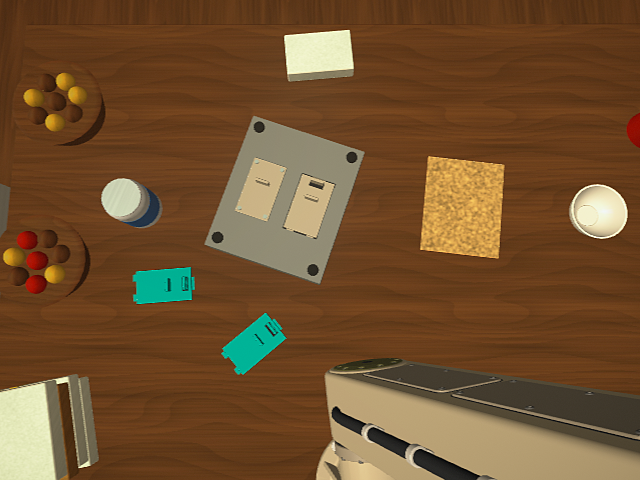

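```bash
python3 - <<'E'
import cv2
a=cv2.imread('pics/top.png')[140:280,210:380]
cv2.imwrite('pics/crop.png',cv2.resize(a,None,fx=4.2,fy=4.2,interpolation=cv2.INTER_CUBIC))
E
```

```text
(no output)
```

View pics/crop.png

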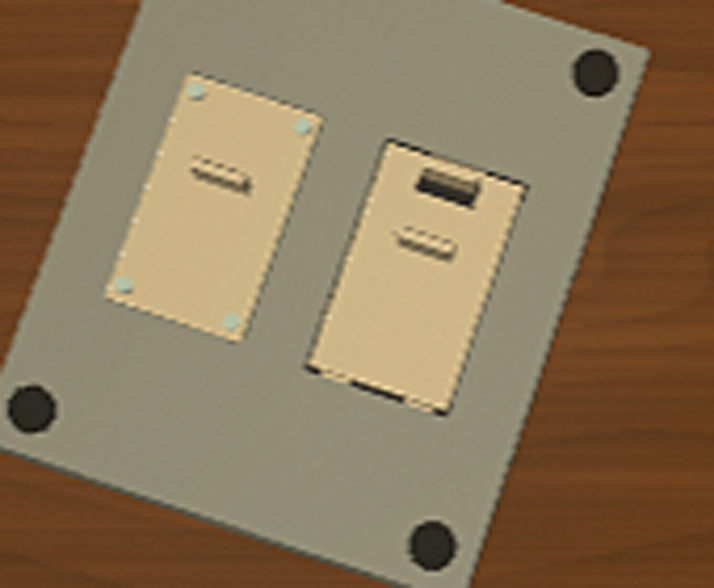

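Top view, with the candidates:
- **Turquoise look-alikes** at (164,286) and (254,344): not meant.
- **Screwed plate** at (261,190): four screws and no tab, so not meant.
- **Light plate** at (309,206): its tab is at (317,182) and its rib at (312,198), and it sits on the scale's -y (right) side. This is the cover, and the crop confirms it.

The pad is at (462,208).

```bash
python3 - <<'E'
from h import *
t=env.read_camera('top')
c=np.array([[388,141],[527,186],[447,414],[307,368]])/4.2+[210,140]-0.4
P=unproj(t,c,.075);print(P.round(4))
print('sizes',[np.linalg.norm(P[i]-P[(i+1)%4]).round(4) for i in range(4)],P.mean(0).round(4))
x=(P[0]+P[1]-P[2]-P[3]);print('yaw door',np.degrees(np.arctan2(x[1],x[0])))
# scale top via mask
hsv=cv2.cvtColor(t['pixels'],cv2.COLOR_RGB2HSV)
m=env.regions_of('scale',t)
for q in m[:3]:
    k=q['mask'].astype(np.uint8); print(q['confidence'],k.sum(),np.argwhere(k).mean(0))
feet=unproj(t,[[259,127],[351.5,157.5],[312.5,270],[217.5,237.5]],.083)
print(feet.round(4),feet.mean(0)); 
for a,b in((3,0),(2,1)): d=feet[b]-feet[a];print(np.degrees(np.arctan2(d[1],d[0])),np.linalg.norm(d))
for a,b in((1,0),(2,3)): d=feet[b]-feet[a];print(np.degrees(np.arctan2(d[1],d[0]))-90,np.linalg.norm(d))
pc=unproj(t,[[429,156.5],[504.5,163.5],[498.5,258],[420.5,249.5]],.006)
print(pc.round(4),pc.mean(0).round(4),[np.linalg.norm(pc[i]-pc[(i+1)%4]).round(4) for i in range(4)])
d=pc[0]-pc[3];print(np.degrees(np.arctan2(d[1],d[0])))
yaw=np.arctan2(x[1],x[0]);o=P.mean(0)
# tab & rib tops projected
for dx in(9.5,14.5,43.5,48.5):
    w=o+np.array([np.cos(yaw),np.sin(yaw),0])*dx/1000+[0,0,.02];print(dx,w.round(4),(proj(t,w)-[210,140])*4.2)
E
```

```text
[[0.5878 0.1359 0.075 ]
 [0.5664 0.0721 0.075 ]
 [0.4607 0.1088 0.075 ]
 [0.4819 0.172  0.075 ]]
sizes [np.float64(0.0673), np.float64(0.1118), np.float64(0.0667), np.float64(0.1119)] [0.5242 0.1222 0.075 ]
yaw door -18.985653314101373
0.67 15048 [198.97414939 282.58931419]
[[0.6781 0.2194 0.083 ]
 [0.6163 0.0404 0.083 ]
 [0.3998 0.1152 0.083 ]
 [0.4611 0.2933 0.083 ]] [0.53884852 0.16709473 0.083     ]
-18.79982876530848 0.22922089842823887
-19.040837621048762 0.2290931153900037
-19.03899672360849 0.18937003216961962
-19.00074412490514 0.18840588670124261
[[ 0.644  -0.1271  0.006 ]
 [ 0.6285 -0.2846  0.006 ]
 [ 0.4298 -0.2608  0.006 ]
 [ 0.4475 -0.1029  0.006 ]] [ 0.5374 -0.1939  0.006 ] [np.float64(0.1582), np.float64(0.2001), np.float64(0.1588), np.float64(0.198)]
-7.021744204051254
9.5 [0.5332 0.1191 0.095 ] [[421.49194993 244.94763932]]
14.5 [0.5379 0.1175 0.095 ] [[425.15979922 234.59289427]]
43.5 [0.5653 0.108  0.095 ] [[446.31949625 174.85672444]]
48.5 [0.57   0.1064 0.095 ] [[449.94821458 164.61245045]]
```

```bash
cat >> h.py <<'E'
YAW=np.radians(-19); O=np.array([.5238,.122,.067])
X=np.array([np.cos(YAW),np.sin(YAW),0]);Z=np.array([0,0,1.]);Y=np.cross(Z,X)
def toolR(tilt=0,yaw=YAW):  # tool y along door x, tool z down, tilted with the door (+x end up by tilt deg)
    x=np.array([np.cos(yaw),np.sin(yaw),0]);y=np.cross(Z,x)
    B=np.c_[np.cross(x,-Z),x,-Z]
    return R.from_rotvec(-y*np.radians(tilt))*R.from_matrix(B)
def pivot(tilt,draw=0,lift=0,x=.026,z=.010):
    r=R.from_rotvec(-Y*np.radians(tilt)); p=O-X*.057+Z*.003
    return p+r.apply(X*(x+.057+draw)+Z*(z-.003))+Z*lift
def delta(p,Rt,ref=None):
    s=env.get_state(); q=s['orientation'];Rn=R.from_quat(np.r_[q[1:],q[0]]); t=s['tcp_pos']
    if ref is not None: t,Rn=ref
    print('shift mm',(Rn.inv().apply(p-t)*1000).round(1),'turn',(np.degrees((Rn.inv()*Rt).as_rotvec())/10).round(3))
E
python3 - <<'E'
from h import *
p=O+X*.026;p[2]=.15;print(p);delta(p,toolR())
E
```

```text
[0.54838348 0.11353523 0.15      ]
shift mm [ 559.1 -542.8   81.2] turn [ 1.0e-03  1.0e-03 -5.6e+00]
```

Call:
move_arm(
  targets=[
    [[559,-543,0],[0,0,-5.6],-1],
    [[559,-543,0],[0,0,-5.6],-1],
    [[559,-543,0],[0,0,-5.6],-1],
    [[559,-543,0],[0,0,-5.6],-1],
    [[559,-543,0],[0,0,-5.6],-1],
  ],
  squeeze=40,
)

```text
clock: 1.38
tcp_pos: [0.3097, -0.2855, 0.2316]
orientation: [0.001, 0.824, 0.567, 0.0]
wrist_force: [1.0, -0.6, 0.2]
finger_gap: 0.0856
grip_force: 0.0
```

```bash
python3 - <<'E'
from h import *
p=O+X*.026;p[2]=.15;delta(p,toolR());print(env.get_state()['clock'])
E
```

```text
shift mm [458.1  80.   81.4] turn [ 0.007  0.003 -0.197]
1.375
```

Call:
move_arm(
  targets=[
    [[458,80,60],[0,0,-0.2],-1],
    [[458,80,60],[0,0,-0.2],-1],
    [[458,80,60],[0,0,-0.2],-1],
    [[458,80,60],[0,0,-0.2],-1],
    [[458,80,60],[0,0,-0.2],-1],
  ],
)

```text
clock: 2.0
tcp_pos: [0.4706, -0.0201, 0.1915]
orientation: [0.001, 0.816, 0.579, 0.0]
wrist_force: [1.1, -1.3, -0.6]
finger_gap: 0.0856
grip_force: 0.0
```

```bash
python3 - <<'E'
from h import *
p=O+X*.026;p[2]=.15;delta(p,toolR());print(env.get_state()['clock'])
E
```

```text
shift mm [151.8  29.3  41.5] turn [ 0.009  0.001 -0.028]
2.0
```

Call:
move_arm(
  targets=[
    [[152,29,25],[0,0,-0.03],-1],
    [[152,29,25],[0,0,-0.03],-1],
    [[152,29,25],[0,0,-0.03],-1],
    [[152,29,25],[0,0,-0.03],-1],
    [[152,29,25],[0,0,-0.03],-1],
  ],
)

```text
clock: 2.62
tcp_pos: [0.5466, 0.1115, 0.1662]
orientation: [0.0, 0.814, 0.581, -0.0]
wrist_force: [-0.5, -0.2, -0.5]
finger_gap: 0.0853
grip_force: 0.0
```

```bash
python3 - <<'E'
from h import *
p=O+X*.026;p[2]=.077;delta(p,toolR())
s=env.get_state();w=env.read_camera('wrist');save(w,'w1.png')
M=np.array(w['mount']);f=240/np.tan(np.radians(w['fovy'])/2)
q=s['orientation'];Rn=R.from_quat(np.r_[q[1:],q[0]])
def wp(P):
    c=np.linalg.inv(M)@np.r_[Rn.inv().apply(P-s['tcp_pos']),1]
    d=np.array([c[0],-c[1],-c[2]]);th=np.arctan2(np.hypot(d[0],d[1]),d[2]);u=d[:2]/np.hypot(d[0],d[1])
    return np.array([w['cx'],w['cy']])+f*th*u
im=cv2.imread('pics/w1.png')
for x in(9.5,14.5,43.5,48.5):
  for y in(-13,13):
    a=wp(O+X*x/1000+Y*y/1000+Z*.028);print(x,y,a.round())
    cv2.drawMarker(im,tuple(int(round(v)) for v in a),(0,0,255),0,7)
for x in(-55,55):
  for y in(-33,33):
    a=wp(O+X*x/1000+Y*y/1000+Z*.008);cv2.drawMarker(im,tuple(int(round(v)) for v in a),(255,0,0),0,9)
cv2.imwrite('pics/w1.png',im)
E
```

```text
shift mm [ 2.5  1.1 89.2] turn [-0.003  0.004  0.002]
9.5 -13 [299. 272.]
9.5 13 [298. 231.]
14.5 -13 [307. 272.]
14.5 13 [306. 231.]
43.5 -13 [354. 272.]
43.5 13 [355. 231.]
48.5 -13 [362. 272.]
48.5 13 [363. 231.]
```

View pics/w1.png

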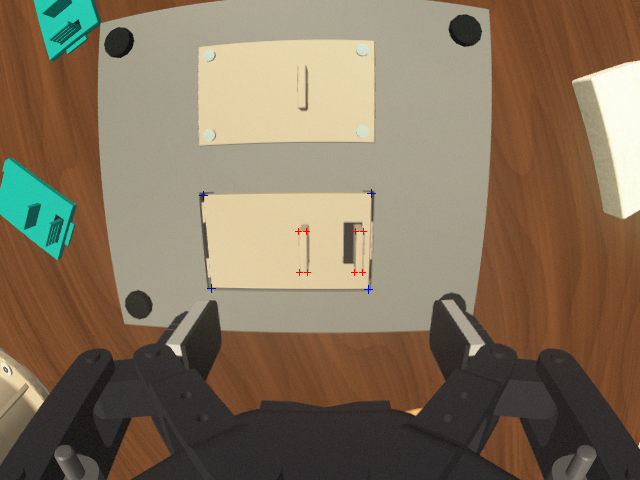

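The wrist view agrees with the model: the door corners, the rib at (303,250) and the tab at (359,250) all fall on the predicted marks. Going down.

Call:
move_arm(
  targets=[
    [[2,1,50],[0,0,0],-1],
    [[2,1,80],[0,0,0],-1],
    [[2,1,89],[0,0,0],-1],
    [[2,1,89],[0,0,0],-1],
  ],
)

```text
clock: 3.18
tcp_pos: [0.5486, 0.1126, 0.0777]
orientation: [0.0, 0.814, 0.58, -0.0]
wrist_force: [1.0, 0.4, 0.4]
finger_gap: 0.0856
grip_force: 0.0
```

```bash
python3 - <<'E'
from h import *
p=O+X*.026;p[2]=.077;delta(p,toolR());print(env.get_state()['wrist_force'])
E
```

```text
shift mm [ 0.8 -0.5  0.7] turn [ 0.     0.001 -0.006]
[1.02931492 0.41820379 0.41409215]
```

Call:
move_arm(
  targets=[
    [[0,0,0],[0,0,0],1],
    [[0,0,0],[0,0,0],1],
    [[0,0,0],[0,0,0],1],
    [[0,0,0],[0,0,0],1],
    [[0,0,0],[0,0,0],1],
  ],
  squeeze=40,
)

```text
clock: 3.8
tcp_pos: [0.5484, 0.114, 0.079]
orientation: [-0.0, 0.814, 0.581, 0.0]
wrist_force: [-4.3, 0.9, 10.6]
finger_gap: 0.0317
grip_force: 39.7
```

```bash
python3 - <<'E'
from h import *
s=env.get_state();q=s['orientation'];Rn=R.from_quat(np.r_[q[1:],q[0]]);p=s['tcp_pos']-O
x,z=p@X,p@Z;print(x,p@Y,z,s['finger_gap'],s['wrist_force'])
for t,d,l in((3,0,0),(6,0,0),(9,0,0),(12,0,0),(14,0,0),(14,.007,0),(14,.014,0),(14,.018,.005),(14,.018,.03),(14,.018,.08)):
    print(t,d,l,end=' ');delta(s['tcp_pos']+pivot(t,d,l,x,z)-pivot(0,0,0,x,z),R.from_rotvec(-Y*np.radians(t))*Rn)
E
```

```text
0.025880232659880393 0.0004006826080022766 0.012027954818727274 0.03167698949328744 [-4.32423921  0.85106439 10.62017437]
3 0 0 shift mm [ 0.  -0.6 -4.3] turn [-0.3 -0.  -0. ]
6 0 0 shift mm [ 0.  -1.4 -8.6] turn [-0.6   -0.001 -0.   ]
9 0 0 shift mm [  0.   -2.4 -12.9] turn [-0.9   -0.001 -0.001]
12 0 0 shift mm [  0.   -3.7 -17. ] turn [-1.2e+00 -1.0e-03 -1.0e-03]
14 0 0 shift mm [  0.   -4.6 -19.8] turn [-1.4e+00 -1.0e-03 -1.0e-03]
14 0.007 0 shift mm [  0.    2.2 -21.5] turn [-1.4e+00 -1.0e-03 -1.0e-03]
14 0.014 0 shift mm [  0.    8.9 -23.2] turn [-1.4e+00 -1.0e-03 -1.0e-03]
14 0.018 0.005 shift mm [  0.   12.8 -29.1] turn [-1.4e+00 -1.0e-03 -1.0e-03]
14 0.018 0.03 shift mm [  0.   12.8 -54.1] turn [-1.4e+00 -1.0e-03 -1.0e-03]
14 0.018 0.08 shift mm [ 1.000e-01  1.290e+01 -1.041e+02] turn [-1.4e+00 -1.0e-03 -1.0e-03]
```

Call:
move_arm(
  targets=[
    [[0,-0.6,-5.5],[-0.3,0,0],1],
    [[0,-1.4,-10],[-0.6,0,0],1],
    [[0,-2.4,-14],[-0.9,0,0],1],
    [[0,-3.7,-18],[-1.2,0,0],1],
    [[0,-3.7,-18],[-1.2,0,0],1],
  ],
  squeeze=40,
)

```text
clock: 4.42
tcp_pos: [0.5441, 0.1151, 0.0955]
orientation: [0.085, 0.809, 0.578, 0.061]
wrist_force: [0.7, 0.6, -0.9]
finger_gap: 0.0313
grip_force: 40.0
```

```bash
python3 - <<'E'
from h import *
s=env.get_state();print(s['wrist_force'],s['ft_torque'])
im=env.read_camera('wrist')['pixels'];a=cv2.cvtColor(im,cv2.COLOR_RGB2BGR);cv2.imwrite('pics/w2.png',a)
E
```

```text
[ 0.70796628  0.59074275 -0.89955211] [0.07648118 0.20029786 0.00459558]
```

View pics/w2.png

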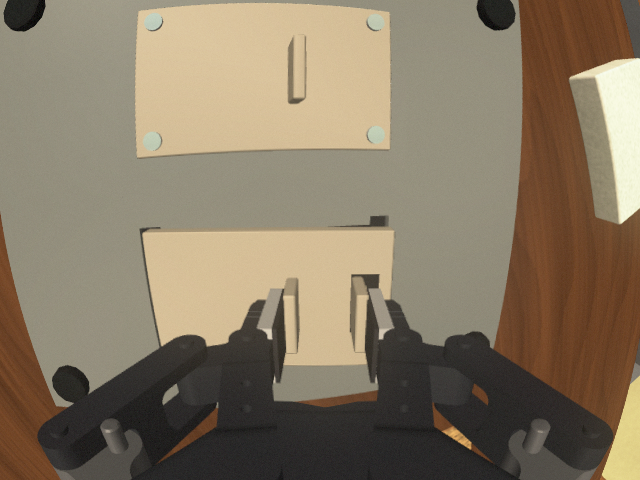

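The picture shows the door (155-393, 230-365) lifted at its +x end, with rib and tab pinched between the pads at (290,315) and (362,315). Drawing it out and lifting.

Call:
move_arm(
  targets=[
    [[0,7,0],[0,0,0],1],
    [[0,14,0],[0,0,0],1],
    [[0,16,0],[0,0,0],1],
    [[0,21,-25],[0,0,0],1],
    [[0,32,-75],[0,0,0],1],
  ],
)

```text
clock: 5.1
tcp_pos: [0.5581, 0.1091, 0.1732]
orientation: [0.083, 0.81, 0.578, 0.058]
wrist_force: [0.7, 0.6, -1.3]
finger_gap: 0.0313
grip_force: 40.1
```

```bash
python3 - <<'E'
from h import *
s=env.get_state();print(s['wrist_force'],s['finger_gap'])
# target over pad: door middle on pad middle; grasp at door x=.026
pad=np.array([.5374,-.1939,0]);yaw=YAW
t=pad+X*.026;t[2]=.14;print(t);delta(t,toolR())
E
```

```text
[ 0.70687174  0.61235897 -1.27218613] 0.0313032582243389
[ 0.56198348 -0.20236477  0.14      ]
shift mm [-293.1   96.1   54.5] turn [1.166e+00 1.600e-02 1.000e-03]
```

Call:
move_arm(
  targets=[
    [[-293,96,40],[1.17,0,0],1],
    [[-293,96,40],[1.17,0,0],1],
    [[-293,96,40],[1.17,0,0],1],
    [[-293,96,40],[1.17,0,0],1],
    [[-293,96,40],[1.17,0,0],1],
  ],
)

```text
clock: 5.72
tcp_pos: [0.5614, -0.2032, 0.1558]
orientation: [0.002, 0.814, 0.581, 0.002]
wrist_force: [0.9, -0.1, -1.0]
finger_gap: 0.0313
grip_force: 40.2
```

```bash
python3 - <<'E'
from h import *
s=env.get_state();print(s['wrist_force'],s['finger_gap'])
pad=np.array([.5374,-.1939,0])
t=pad+X*.026;t[2]=.03;delta(t,toolR())
w=env.read_camera('scene');save(w,'s2.png')
E
```

```text
[ 0.90095734 -0.09261429 -0.97062495] 0.03134508797146165
shift mm [  1.   -0.4 125.8] turn [ 0.031 -0.    -0.002]
```

View pics/s2.png

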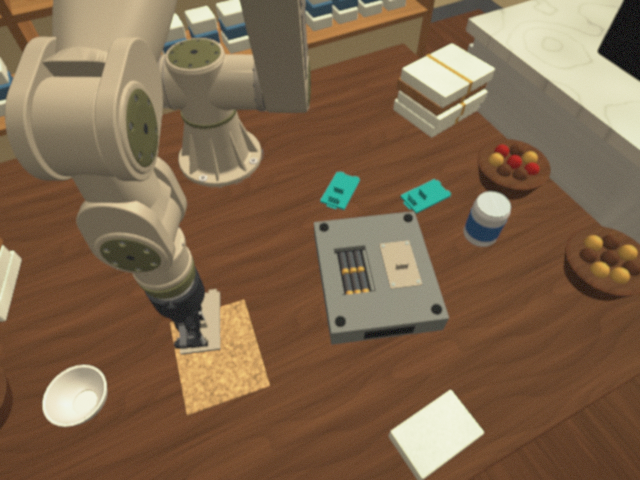

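The door at (212,320) hangs level in the gripper over the pad, and the battery bay at (355,270) is open. Lowering.

Call:
move_arm(
  targets=[
    [[1,0,60],[0.03,0,0],1],
    [[1,0,110],[0.03,0,0],1],
    [[1,0,125],[0.03,0,0],1],
    [[1,0,128],[0.03,0,0],1],
    [[1,0,132],[0.03,0,0],1],
  ],
)

```text
clock: 6.4
tcp_pos: [0.5642, -0.2008, 0.0262]
orientation: [0.002, 0.814, 0.581, 0.001]
wrist_force: [0.5, -0.4, -1.3]
finger_gap: 0.0313
grip_force: 40.3
```

Call:
move_arm(
  targets=[
    [[0,0,2],[0,0,0],1],
    [[0,0,3],[0,0,0],1],
    [[0,0,3],[0,0,0],1],
  ],
)

```text
clock: 6.78
tcp_pos: [0.5626, -0.2001, 0.0217]
orientation: [0.0, 0.814, 0.581, 0.0]
wrist_force: [-0.0, 0.5, -1.5]
finger_gap: 0.0314
grip_force: 40.3
```

Call:
move_arm(
  targets=[
    [[0,0,1],[0,0,0],1],
    [[0,0,2],[0,0,0],1],
    [[0,0,2],[0,0,0],1],
  ],
)

```text
clock: 7.15
tcp_pos: [0.5622, -0.2, 0.019]
orientation: [-0.0, 0.814, 0.581, -0.0]
wrist_force: [-0.2, -0.3, -1.8]
finger_gap: 0.0317
grip_force: 40.3
```

Call:
move_arm(
  targets=[
    [[0,0,1],[0,0,0],1],
    [[0,0,1.5],[0,0,0],1],
    [[0,0,1.5],[0,0,0],1],
  ],
)

```text
clock: 7.52
tcp_pos: [0.5623, -0.2, 0.0184]
orientation: [0.0, 0.814, 0.581, -0.0]
wrist_force: [-3.3, 1.4, 5.6]
finger_gap: 0.0318
grip_force: 43.6
```

Contact: 5.6 N upward. Releasing gradually, then rising.

Call:
move_arm(
  targets=[
    [[0,0,0],[0,0,0],0],
    [[0,0,0],[0,0,0],-0.5],
    [[0,0,0],[0,0,0],-1],
    [[0,0,0],[0,0,0],-1],
    [[0,0,0],[0,0,0],-1],
  ],
)

```text
clock: 8.15
tcp_pos: [0.5623, -0.2, 0.0176]
orientation: [0.0, 0.814, 0.581, -0.0]
wrist_force: [-0.6, 0.9, 0.0]
finger_gap: 0.0854
grip_force: 0.0
```

Call:
move_arm(
  targets=[
    [[0,0,0],[0,0,0],-1],
    [[0,0,-30],[0,0,0],-1],
    [[0,0,-80],[0,0,0],-1],
    [[0,0,-130],[0,0,0],-1],
    [[0,0,-160],[0,0,0],-1],
  ],
)

```text
clock: 8.78
tcp_pos: [0.5632, -0.2005, 0.1807]
orientation: [0.002, 0.814, 0.581, 0.001]
wrist_force: [0.5, 1.1, -0.0]
finger_gap: 0.0852
grip_force: 0.0
```

```bash
python3 - <<'E'
from h import *
w=env.read_camera('wrist');save(w,'w3.png');t=env.read_camera('top')
for d in env.landmark_of('cover',t): print(d)
print(env.get_state()['wrist_force'])
E
```

```text
{'centre': [0.2582, 0.2331, -0.0015], 'confidence': 0.85}
{'centre': [0.3722, 0.416, 0.0032], 'confidence': 0.81}
{'centre': [0.5375, -0.1917, 0.0073], 'confidence': 0.65}
[-0.7110461  -0.06279936 -0.71078135]
```

View pics/w3.png

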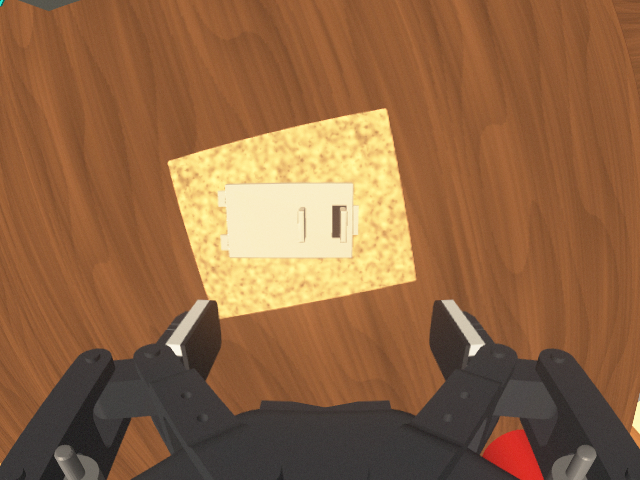

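The door lies flat, tab side up, near the pad's middle at (290,220). Its tab at (343,225) has sprung out, and the gripper is clear.

```bash
python3 -c "
from h import *
print(env.hand_in())"
```

```text
the job is handed in; nothing more can be done
None
```

I handed in the job: the battery door lies flat, tab side up and tab sprung out, about 2 mm from the pad's middle by the last camera reading, with the gripper clear; the hand-in gave no verdict.

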